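# Open the dosing pump head and hold it open for loading

## Robot

A 6-joint arm with a two-finger parallel gripper is mounted at the origin on the work surface. World frame = base frame: x ahead of the robot, y to its left, z up, the work surface at z = 0. Lengths are in m, angles in rad, forces in N, time in s.
With the tool pointing down it reaches from about 0.375 to 0.9 m from the base axis. Payload 3.1 kg.
Tool frame: the origin (TCP) lies between the finger pads; the fingertips stand manip.finger_overhang ahead of it and the grasp point (between the pads) lies 5 mm behind it (manip.finger_overhang is the distance from the TCP to the fingertips, in m); z points along the fingers, y is the line along which they close (so a half turn about z gives the same grasp; the last joint's range is limited). The gripper opens to 85 mm and grips with 20 to 120 N. Pads are 22 mm wide; open, the fingers measure 114 mm over their backs; the gripper's body (76 mm by 85 mm) begins 54 mm behind the grasp point. The pads swing forward as they close: fully open they stand 13 mm farther back than shut.
Start: joints at [-1.339, 0.527, 1.433, -0, 1.181, -0.178], TCP at [0.25, -0.573, 0.209] pointing down, gripper open.
Joint ranges: [-3.08, 3.08], [-0.75, 2.2], [0.22, 2.44], [-1.43, 4.57], [0, 2.65], [-2.85, 2.85]. Speed limits (rad/s): [2.79, 2.79, 3.14, 3.14, 3.14, 3.14].

## Interface

Orientations are given as a unit quaternion [x, y, z, w].
In Python, from station import manip gives the robot as it stands.
- The arm moves only by the tool drive_tool, never from a script. Its argument "plan" is a list of rows, each a list of 7 numbers: the shift along the tool's x, y, z in m, then the turn, a rotation vector about the tool's x, y, z in degrees, then the opening, from -1 (shut) to 1 (fully open). In form: [[x, y, z, wx, wy, wz, gripper], ...]. A call has 1 to 10 rows; each row shifts and turns the commanded pose from where the row before left it, along the tool's axes as they then stand; what a row does not reach is not made up. A row lasts 1/10 s, in which the tool goes at most 50 mm and 8.59 degrees, less where a joint would pass 70% of its speed; a pose out of reach is approached as far as the arm can. A call is refused whole if a number of a shift passes 0.05 or a number of a turn 8.59, either way. A call with a gripper value outside its range is refused whole. The fingers move at their own pace and stop on an object; "newtons" is the grip in N (left out, the last holds). Time passes only in rows, so rows that do not move let the fingers close. It gives the time, the measured TCP pose, the force, the opening and the grip force at its end, in the units of the state.
- manip.sense(): the state, without advancing time (a new reading comes with each control period).
- manip.snapshot(name): name is "side" or "top"; returns a dict with "image" (384x512x3 uint8, red, green, blue), "z_map" (384x512 float32, m along the optical axis (not along the pixel's ray), 0 where there is no reading), "fov_y" (degrees; the focal length in pixels is half the picture's height over the tangent of half this angle, whatever the lens; pixels are square), "cx", "cy" (the principal point, pixels), "extrinsics" (4x4, takes a point from camera to world coordinates). Camera axes: x right, y up, looking along -z (the intrinsics and any distortion apply to the point x, -y, -z); pixel columns grow to the right and rows downward; lengths in m; the calibration is good to about 2 mm. A picture is of the moment at which its call begins.
- manip.sign_off(): hands the job in; it is judged then, once.
The state is a dict: "t": time; "q": joint angles; "qd": joint speeds; "tau": joint torques, N m; "tcp_pos": TCP position; "tool_rot": TCP orientation; "force": force on the tool from outside, world axes, zero at the start; "ft_torque": the same for the moment, N m; "finger_gap": opening from 0.0 (shut) to 1.0 (fully open); "gripper_force": force on a finger pad.
Only numpy, scipy, OpenCV 4.12 (cv2) and the standard library are available. Lean on these libraries where they do the work, as an engineer would, in place of code of your own. Each camera call takes 0.05 s, during which the arm holds its last target. There are 200 camera calls.

## Task

On the dosing pump, slide the black transport lock knob all the way to its end stop to free the tensioner arm. Then, with the fingers on the arm, push the sprung arm by its upright paddle away from the roller rotor, past the ratchet click, and finish while holding it compressed there: do not let go, because the spring throws it back. Leave the bottle, beaker and jar beside the pump where they stand.

Things in the scene. Friction and masses are not known exactly. Their poses are not given: they have to be found in the camera images.
- pump: Beige bench pump, 200 (x) x 270 (y) mm, fixed; origin at its underside's centre, z up. Flat grey deck 70 mm up. On the deck, mm in pump axes: roller rotor (72 wide, 32 high) at x -62, y 0; arm hinge at x 0, y -60, the resting arm running from it to +y; lock knob at x 75, y -10 when locked; pawl at y -115 (18 high); arm's end-stop post at x 79, y 56 (22 high).
- hinge (a point): Point on the deck (70 mm up) on the vertical hinge axis of the tensioner arm; axes as the pump's. The pivot here is 45 mm high, 38 mm wide at its foot.
- tensioner_arm: Aluminium arm (bar 16 wide, top 26 mm above deck) with a white shoe and an upright steel paddle, 36 along the arm, 10 thick, 11 to 56 mm above deck. Origin: centre of the paddle's push face (rotor side), 36 mm above deck, 155 mm along the arm from the hinge and 10 mm off its line. +x: push direction, into the paddle; +y: to the arm's free end; turns with the arm. 50 mm free before the face.
- tensioner (a joint): Arm angle about its hinge, rad: 0 at rest by the rotor, grows clockwise from above as the paddle is pushed off the rotor, end stop 0.50. A spring returns it: 6 N at the paddle at 0, 10 to 11 N at 0.45. The ratchet tooth adds 2 N or so from 0.1 to 0.24, eases it after, and has passed the pawl (click) by 0.36; the pawl does not keep the arm back. Locked, it turns only about 0.07.
- lock (a joint): Travel of the transport lock, m: it starts between 0 and 0.012 and ends at the end stop at 0.045 (released). It moves towards the pump's -y, stays where it is left, and takes about 3 N.
- lock_top (a point): Centre of the top of the black lock knob, a block 24 x 24 mm and 42 mm high, its top 45 mm above the deck. It moves with the knob. A flat steel tongue, its top 9 mm above the deck, runs from the knob towards the arm (pump -x).
- dropper_bottle: White plastic dropper bottle with a green cap, 36 mm across, 90 mm high, standing loose beside the pump; origin at its underside. Bystander.
- beaker: Glass beaker, 64 mm across, 85 mm high, standing loose beside the pump; origin at its underside. Bystander.
- sample_jar: Amber glass jar with a white cap, 54 mm across, 65 mm high, standing loose beside the pump; origin at its underside. Bystander.

How it is judged:
By the outcome, as a careful person would: the job done as asked, in the order asked, and still so for the second after the job is handed in, while the arm keeps its last pose, push and grip.
It also fails if it takes over 40 s, if anything falls off the work surface, if the arm or the gripper's body presses on something with over 40 N, if the wrist force passes 120 N, or if a joint passes its speed limit or range.

## Working session

There is one attempt and no reset: what is moved stays moved. The work goes in short steps, Python scripts to look and compute and a tool call to move; the robot and the scene stay as the last step left them, time stands still between calls to the robot, and variables do not carry over. Pictures are saved under pics/ and viewed, at most 10 in all, crops included, and the job is handed in when it is done.

Besides the shell and the picture viewer there is one more tool, called as name(argument=value, ...), one argument or row to a line, values as JSON. drive_tool: Moves the arm, as the interface text tells. Its arguments: {"type":"object","properties":{"plan":{"type":"array"},"newtons":{"type":"number"}},"required":["plan"]}

```bash
mkdir -p pics; cat > h.py <<'E'
import numpy as np, cv2
from station import manip
def snap(n):
    s=manip.snapshot(n); np.savez(n+'.npz',**s); return s
def cloud(s):
    h,w=s['z_map'].shape; f=h/2/np.tan(np.radians(float(s['fov_y']))/2)
    v,u=np.mgrid[:h,:w]; z=s['z_map']
    p=np.stack([(u-s['cx'])/f*z,-(v-s['cy'])/f*z,-z,np.ones_like(z)],-1)
    return (p@s['extrinsics'].T)[...,:3]
E
python3 - <<'E'
from h import *
for n in('top','side'):
    s=snap(n); cv2.imwrite(f'pics/{n}0.png',cv2.resize(s['image'][...,::-1],(768,576),interpolation=cv2.INTER_CUBIC))
    print({k:(v if np.ndim(v)<1 else np.shape(v)) for k,v in s.items()}, s['extrinsics'].round(3))
st=manip.sense();print(st,manip.finger_overhang)
E
```

```text
{'image': (384, 512, 3), 'z_map': (384, 512), 'fov_y': 42.391109921051324, 'cx': 258.7886793154348, 'cy': 190.4546288562959, 'extrinsics': (4, 4)} [[ 0.021  0.995 -0.101  0.473]
 [-1.     0.021 -0.004  0.03 ]
 [-0.002  0.101  0.995  1.409]
 [ 0.     0.     0.     1.   ]]
{'image': (384, 512, 3), 'z_map': (384, 512), 'fov_y': 54.047003553103956, 'cx': 249.6568291297387, 'cy': 195.53872850087188, 'extrinsics': (4, 4)} [[-0.846  0.377 -0.376  0.231]
 [-0.532 -0.572  0.624  0.658]
 [ 0.02   0.729  0.685  0.798]
 [ 0.     0.     0.     1.   ]]
{'t': 0.1, 'q': array([-1.33849794e+00,  5.28384010e-01,  1.43378054e+00,  6.31605833e-06,
        1.18139578e+00, -1.78523181e-01]), 'qd': array([-9.98631299e-04,  7.75258116e-05, -2.93073626e-03, -2.08929919e-03,
        8.30777940e-04,  6.72588644e-04]), 'tau': array([ 5.16048772e-05, -4.43302846e+01, -1.78586698e+01, -1.41409664e-04,
        3.94032351e-03, -1.64496180e-05]), 'tcp_pos': array([ 0.24945625, -0.5723088 ,  0.20832285]), 'tool_rot': array([ 9.78977051e-01,  2.03968052e-01, -2.35305088e-05, -9.83561686e-04]), 'force': array([-0.17689439,  0.5004584 ,  0.38838294]), 'ft_torque': array([ 0.04900442, -0.01519668, -0.00883395]), 'gripper_force': 0.0, 'finger_gap': 1.000788536967419} 0.014
```

View pics/top0.png

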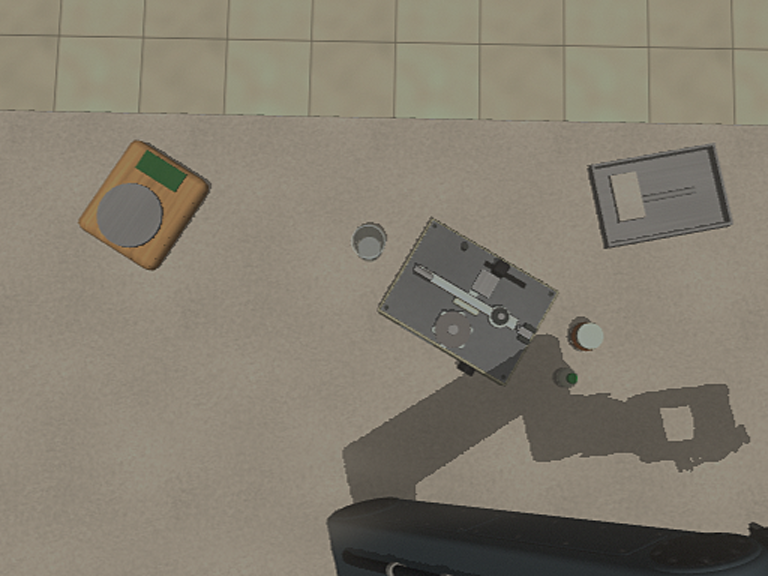

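View pics/side0.png

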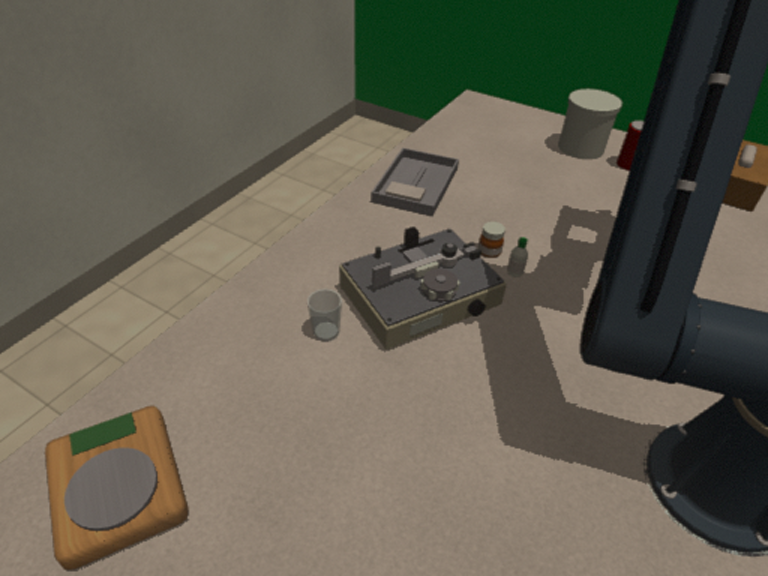

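The top view shows the pump with deck corners at about (433,218), (556,291), (503,384) and (379,309). The knob is at (501,267), the paddle at (422,270) and the pivot at (500,317). The beaker is at (369,241), the jar at (587,335) and the bottle at (566,378). Next I fit these from depth.

```bash
cat >> h.py <<'E'
def load(n): return dict(np.load(n+'.npz'))
def pumpfit(P):
    m=(abs(P[...,2]-.07)<.006); m[:140//1]=0; m[260:]=0; m[:,:245]=0; m[:,378:]=0
    return m
E
python3 - <<'E'
from h import *
s=load('top');P=cloud(s)
m=pumpfit(P); q=P[m]; print(len(q),np.median(q[:,2]))
r=cv2.minAreaRect(q[:,:2].astype(np.float32)*1000);print(r,cv2.boxPoints(r).round(1).tolist())
def reg(a,b,c,d,lo,hi):
    w=P[c:d,a:b].reshape(-1,3); w=w[(w[:,2]>lo)&(w[:,2]<hi)]
    if len(w): print((a,b,c,d),len(w),w.mean(0).round(4),w.min(0).round(4),w.max(0).round(4))
for R in[(322,346,170,190,.105,.125),(268,292,170,190,.11,.14),(320,345,198,225,.105,.125),(375,405,205,240,.055,.075),(365,388,240,262,.06,.1),(230,260,140,180,.03,.1)]: reg(*R)
im=s['image'][135:265,225:410,::-1]; cv2.imwrite('pics/c1.png',cv2.resize(im,None,fx=4.3,fy=4.3,interpolation=cv2.INTER_CUBIC))
E
```

```text
4971 0.06881761312515189
((584.8751220703125, -109.77255249023438), (450.81201171875, 198.77149963378906), 60.67970275878906) [[387.79998779296875, -257.6000061035156], [561.0999755859375, -355.0], [781.9000244140625, 38.099998474121094], [608.5999755859375, 135.39999389648438]]
(322, 346, 170, 190) 82 [ 0.6417 -0.1617  0.1127] [ 0.6282 -0.1763  0.1056] [ 0.656  -0.1492  0.1217]
(268, 292, 170, 190) 59 [ 0.628  -0.0238  0.1239] [ 0.6172 -0.0407  0.1108] [ 0.6409 -0.0068  0.1301]
(320, 345, 198, 225) 85 [ 0.5563 -0.1604  0.1094] [ 0.542  -0.1743  0.1052] [ 0.5711 -0.1474  0.1168]
(375, 405, 205, 240) 250 [ 0.5278 -0.3296  0.0633] [ 0.5045 -0.353   0.0556] [ 0.5508 -0.3063  0.0716]
(365, 388, 240, 262) 86 [ 0.4511 -0.289   0.0758] [ 0.4368 -0.3033  0.0602] [ 0.4662 -0.2763  0.0948]
(230, 260, 140, 180) 232 [0.6944 0.0761 0.0682] [0.6572 0.0446 0.0304] [0.7182 0.1047 0.0903]
```

View pics/c1.png

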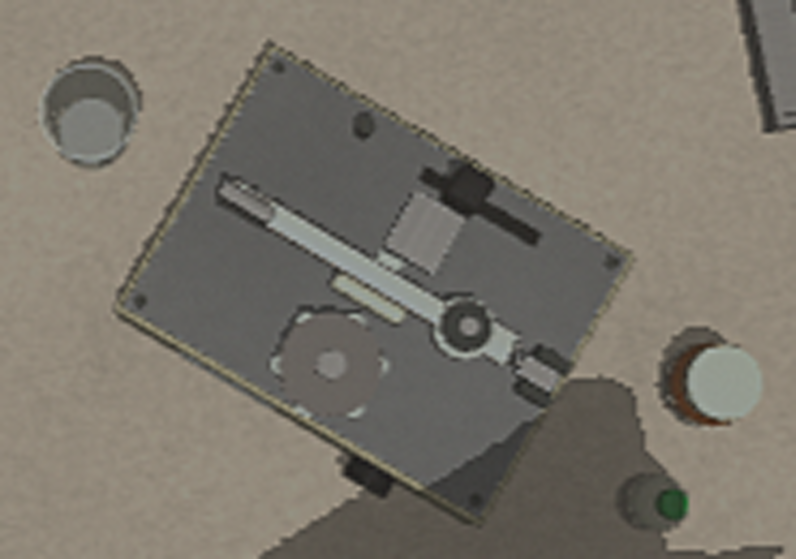

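The crop shows deck corners at (268,42), (632,255), (482,522) and (118,308). The knob top is at (472,186), the pivot top at (466,326), the paddle from (222,182) to (272,213), and the rotor at (332,363). Next I convert these to world coordinates.

```bash
cat >> h.py <<'E'
def ray(s,u,v,z):
    h=384; f=h/2/np.tan(np.radians(float(s['fov_y']))/2); E=s['extrinsics']
    d=E[:3,:3]@[(u-s['cx'])/f,-(v-s['cy'])/f,-1]; o=E[:3,3]
    return (o+d*(z-o[2])/d[2])[:2]
E
python3 - <<'E'
from h import *
s=load('top')
g=lambda x,y,z: ray(s,(x+.5)/4.3-.5+225,(y+.5)/4.3-.5+135,z)
c=np.array([g(*p,.07) for p in[(268,42),(632,255),(482,522),(118,308)]])
O=c.mean(0); yv=(c[0]-c[1]+c[3]-c[2]);ya=np.arctan2(yv[1],yv[0]); xv=c[0]-c[3]+c[1]-c[2]
yaw=(ya-np.pi/2 + np.arctan2(xv[1],xv[0]))/2
print('O',O,'yaw',np.degrees(yaw),np.degrees(ya-np.pi/2),np.linalg.norm(c-np.roll(c,1,0),axis=1))
R=np.array([[np.cos(yaw),-np.sin(yaw)],[np.sin(yaw),np.cos(yaw)]])
for n,p in dict(knob=(472,186,.115),pivot=(466,326,.115),rotor=(332,363,.102),padA=(227,180,.126),padB=(270,210,.126),post=(364,124,.092),jar=(725,382,.065),cap=(672,503,.09),beaker=(91,105,.085)).items():
    w=g(*p); print(n,w.round(4),((w-O)@R*1000).round(1))
P=cloud(s).reshape(-1,3); L=(P[:,:2]-O)@R*1000
for n,c,r,lo,hi in[('knob',(75,-20),25,.105,.125),('paddle',(-10,95),35,.11,.135),('pivot',(0,-60),25,.105,.12)]:
    k=(np.hypot(*(L-c).T)<r)&(P[:,2]>lo)&(P[:,2]<hi); print(n,k.sum(),np.median(L[k],0),L[k].min(0),L[k].max(0))
E
```

```text
O [ 0.58693933 -0.10861568] yaw -28.976177935560173 -29.41901413957365 [0.19503796 0.26667589 0.19350573 0.26362517]
knob [ 0.6424 -0.163 ] [ 74.8 -20.7]
pivot [ 0.5564 -0.1599] [ -1.8 -59.6]
rotor [ 0.5328 -0.0798] [-61.3  -1. ]
padA [ 0.6414 -0.0126] [  1.2 110.4]
padB [ 0.6237 -0.039 ] [-1.6 78.7]
post [ 0.683  -0.0987] [79.2 55.2]
jar [ 0.5278 -0.3305] [  55.8 -222.8]
cap [ 0.4518 -0.2908] [ -30.  -224.8]
beaker [0.6926 0.0724] [  4.7 209.5]
knob 82 [ 73.3834342  -20.04143285] [ 61.64100634 -31.93281187] [85.63849092 -8.4746871 ]
paddle 59 [-5.28220883 94.08695465] [-9.64907202 76.3226491 ] [  0.85492505 111.64617548]
pivot 85 [ -1.77596317 -59.82182342] [-15.35385602 -73.74858472] [ 13.32199796 -45.93623906]
```

drive_tool(
  plan=[
    [0,0,0,0,0,7.53,-1],
    [0,0,0,0,0,7.53,-1],
    [0,0,0,0,0,7.53,-1],
    [0,0,0,0,0,7.53,-1],
    [0,0,0,0,0,7.53,-1],
    [0,0,0,0,0,7.53,-1],
    [0,0,0,0,0,7.53,-1],
    [0,0,0,0,0,0,-1],
  ],
  newtons=60,
)

```text
t: 0.9
tcp_pos: [0.2495, -0.5726, 0.2087]
tool_rot: [0.968, -0.252, -0.0, -0.001]
force: [0.2, -0.0, -0.6]
finger_gap: -0.0
gripper_force: 0.0
```

```bash
cat >> h.py <<'E'
from scipy.spatial.transform import Rotation as Ro
O=np.array([.588,-.1085]); YAW=np.radians(-29.2)
RP=Ro.from_euler('z',YAW).as_matrix()
def pp(w): return RP.T@(np.r_[w]-np.r_[O,.07])   # world->pump deck coords
def rep(goal=None):
    s=manip.sense(); R=Ro.from_quat(s['tool_rot']).as_matrix()
    print('t',round(s['t'],2),'pump',(pp(s['tcp_pos'])*1e3).round(1),'yaw rel',np.degrees(np.arctan2(R[1,0],R[0,0])-YAW).round(2),'zax',R[:,2].round(3),'F pump',(RP.T@s['force']).round(1),'gap',round(s['finger_gap'],3),'q',s['q'].round(2))
    if goal is not None: print('shift tool',(R.T@(RP@np.array(goal)/1e3+np.r_[O,.07]-s['tcp_pos'])).round(4))
E
python3 -c "
from h import *
rep((76,22,100));rep((76,22,34))"
```

```text
t 0.9 pump [ -69.1 -570.2  138.7] yaw rel 0.04 zax [-0.     0.001 -1.   ] F pump [ 0.1  0.1 -0.6] gap -0.0 q [-1.34  0.53  1.43 -0.    1.18  0.74]
shift tool [ 0.1455 -0.5921  0.0391]
t 0.9 pump [ -69.1 -570.2  138.7] yaw rel 0.04 zax [-0.     0.001 -1.   ] F pump [ 0.1  0.1 -0.6] gap -0.0 q [-1.34  0.53  1.43 -0.    1.18  0.74]
shift tool [ 0.1456 -0.592   0.1051]
```

drive_tool(
  plan=[
    [0.005,-0.02,0,0,0,0,-1],
    [0.01,-0.04,0,0,0,0,-1],
    [0.01,-0.04,0,0,0,0,-1],
    [0.01,-0.04,0,0,0,0,-1],
    [0.01,-0.04,0,0,0,0,-1],
    [0.01,-0.04,0,0,0,0,-1],
    [0.01,-0.04,0,0,0,0,-1],
    [0.01,-0.04,0,0,0,0,-1],
    [0.01,-0.04,0,0,0,0,-1],
    [0.01,-0.04,0,0,0,0,-1],
  ],
)

```text
t: 1.9
tcp_pos: [0.5188, -0.2846, 0.2091]
tool_rot: [0.968, -0.25, -0.0, -0.0]
force: [0.9, -1.2, -0.3]
finger_gap: 0.006
gripper_force: 0.0
```

drive_tool(
  plan=[
    [0.01,-0.04,0,0,0,0,-1],
    [0.01,-0.04,0,0,0,0,-1],
    [0.01,-0.04,0,0,0,0,-1],
    [0.01,-0.04,0,0,0,0,-1],
    [0.01,-0.04,0,0,0,0,-1],
    [0,0,0,0,0,0,-1],
    [0,0,0,0,0,0,-1],
  ],
)

```text
t: 2.6
tcp_pos: [0.6587, -0.135, 0.2087]
tool_rot: [0.968, -0.25, -0.001, 0.0]
force: [-0.3, -0.5, 0.1]
finger_gap: -0.001
gripper_force: 0.0
```

```bash
python3 -c "
from h import *
rep((76,22,34))"
```

```text
t 2.6 pump [ 74.7  11.4 138.7] yaw rel 0.3 zax [-0.001  0.    -1.   ] F pump [-0.  -0.6  0.1] gap -0.001 q [-0.37  0.59  1.3  -0.    1.25  1.71]
shift tool [ 0.0015 -0.0107  0.1047]
```

drive_tool(
  plan=[
    [0.0015,-0.0107,0.01,0,0,0,-1],
    [0,0,0.03,0,0,0,-1],
    [0,0,0.03,0,0,0,-1],
    [0,0,0.025,0,0,0,-1],
    [0,0,0.01,0,0,0,-1],
    [0,0,0,0,0,0,-1],
  ],
)

```text
t: 3.2
tcp_pos: [0.6637, -0.1286, 0.102]
tool_rot: [0.968, -0.252, -0.002, -0.0]
force: [0.3, 0.1, 0.4]
finger_gap: -0.0
gripper_force: 0.0
```

drive_tool(
  plan=[
    [0,0.005,0,0,0,0,-1],
    [0,0.005,0,0,0,0,-1],
    [0,0.005,0,0,0,0,-1],
    [0,0.005,0,0,0,0,-1],
    [0,0,0,0,0,0,-1],
  ],
)

```text
t: 3.7
tcp_pos: [0.6556, -0.1471, 0.1049]
tool_rot: [0.968, -0.252, 0.0, 0.0]
force: [-0.0, -0.3, 0.0]
finger_gap: -0.003
gripper_force: 0.0
```

```bash
python3 - <<'E'
from h import *
rep((76,-28,34))
s=snap('side');cv2.imwrite('pics/s2.png',cv2.resize(s['image'][130:240,215:355,::-1],None,fx=5,fy=5,interpolation=cv2.INTER_CUBIC))
E
```

```text
t 3.7 pump [77.8 -0.7 34.9] yaw rel -0.03 zax [ 0.001 -0.001 -1.   ] F pump [ 0.1 -0.3  0. ] gap -0.003 q [-0.39  0.71  1.39 -0.    1.04  1.69]
shift tool [-0.0018  0.0273  0.0009]
```

View pics/s2.png

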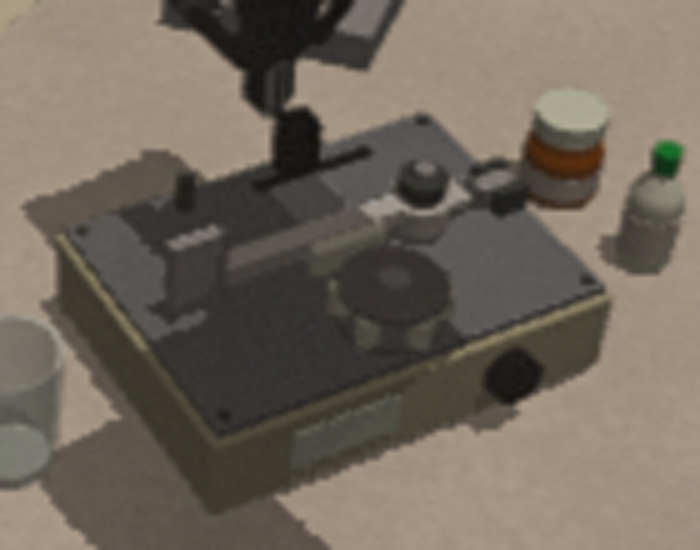

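The side crop shows the fingertip at about (275,110), beside the knob (300,140), but it looks higher than expected. I check it with depth.

```bash
python3 - <<'E'
from h import *
s=load('side');P=cloud(s)
L=(P-np.r_[O,.07])@RP*1e3
for v in range(140,166,2):
    print(v,[tuple(L[v,u].astype(int)) for u in range(264,282,3)])
E
```

```text
140 [(np.int64(67), np.int64(22), np.int64(112)), (np.int64(65), np.int64(14), np.int64(111)), (np.int64(65), np.int64(3), np.int64(107)), (np.int64(67), np.int64(-7), np.int64(102)), (np.int64(264), np.int64(-152), np.int64(-65)), (np.int64(253), np.int64(-157), np.int64(-60))]
142 [(np.int64(66), np.int64(23), np.int64(106)), (np.int64(67), np.int64(12), np.int64(101)), (np.int64(72), np.int64(-1), np.int64(94)), (np.int64(71), np.int64(-11), np.int64(91)), (np.int64(257), np.int64(-148), np.int64(-68)), (np.int64(254), np.int64(-159), np.int64(-70))]
144 [(np.int64(81), np.int64(13), np.int64(86)), (np.int64(72), np.int64(8), np.int64(91)), (np.int64(66), np.int64(1), np.int64(92)), (np.int64(70), np.int64(-10), np.int64(85)), (np.int64(248), np.int64(-143), np.int64(-69)), (np.int64(242), np.int64(-151), np.int64(-68))]
146 [(np.int64(78), np.int64(14), np.int64(81)), (np.int64(71), np.int64(8), np.int64(84)), (np.int64(68), np.int64(0), np.int64(83)), (np.int64(72), np.int64(-12), np.int64(76)), (np.int64(240), np.int64(-137), np.int64(-71)), (np.int64(233), np.int64(-146), np.i
[... 1809 characters left out ...]
64(-8), np.int64(22)), (np.int64(65), np.int64(-12), np.int64(29)), (np.int64(63), np.int64(-21), np.int64(27)), (np.int64(89), np.int64(-50), np.int64(0))]
162 [(np.int64(180), np.int64(-52), np.int64(-72)), (np.int64(171), np.int64(-59), np.int64(-68)), (np.int64(75), np.int64(-8), np.int64(16)), (np.int64(66), np.int64(-12), np.int64(21)), (np.int64(65), np.int64(-23), np.int64(17)), (np.int64(74), np.int64(-41), np.int64(5))]
164 [(np.int64(91), np.int64(3), np.int64(1)), (np.int64(89), np.int64(-7), np.int64(0)), (np.int64(75), np.int64(-8), np.int64(8)), (np.int64(63), np.int64(-12), np.int64(15)), (np.int64(61), np.int64(-21), np.int64(13)), (np.int64(69), np.int64(-38), np.int64(2))]
```

Depth puts the real fingertip about 58 mm above the deck, 37 mm higher than the reported pose implies. That explains the lack of contact with the knob. I back off, lower a little and check again.

drive_tool(
  plan=[
    [0,-0.012,0,0,0,0,-1],
    [0,-0.012,0,0,0,0,-1],
    [0,0,0.005,0,0,0,-1],
    [0,0,0.005,0,0,0,-1],
    [0,0,0,0,0,0,-1],
    [0,0,0,0,0,0,-1],
  ],
)

```text
t: 4.35
tcp_pos: [0.667, -0.1251, 0.0936]
tool_rot: [0.968, -0.252, -0.001, -0.0]
force: [0.3, -0.3, 0.1]
finger_gap: 0.002
gripper_force: 0.0
```

```bash
cat >> h.py <<'E'
def fing(c,rad=22):
    s=snap('side');P=cloud(s);L=(P-np.r_[O,.07])@RP*1e3
    k=(abs(L[...,0]-c[0])<rad)&(abs(L[...,1]-c[1])<rad)&(L[...,2]>8)&(L[...,2]<150)
    q=L[k]; 
    for a in range(10,150,10):
        w=q[(q[:,2]>=a)&(q[:,2]<a+10)]
        if len(w): print(a,len(w),w.min(0).astype(int)[:2],w.max(0).astype(int)[:2])
    return s
E
python3 - <<'E'
from h import *
rep((76,22,34)); s=fing((77,22))
cv2.imwrite('pics/s3.png',cv2.resize(s['image'][90:210,215:335,::-1],None,fx=5,fy=5,interpolation=cv2.INTER_CUBIC))
E
```

```text
t 4.35 pump [77.1 24.1 23.6] yaw rel 0.02 zax [-0.001  0.    -1.   ] F pump [ 0.4 -0.1  0.1] gap 0.002 q [-0.35  0.73  1.38 -0.    1.03  1.73]
shift tool [-0.0011  0.0021 -0.0104]
40 2 [68 25] [68 29]
50 21 [64 13] [80 39]
60 27 [64 14] [83 39]
70 33 [64 12] [86 39]
80 19 [64 16] [72 42]
90 45 [63  2] [91 43]
100 34 [63  0] [90 41]
110 37 [58 10] [94 42]
120 34 [57  8] [68 42]
130 34 [58  7] [68 43]
140 42 [55  0] [68 43]
```

View pics/s3.png

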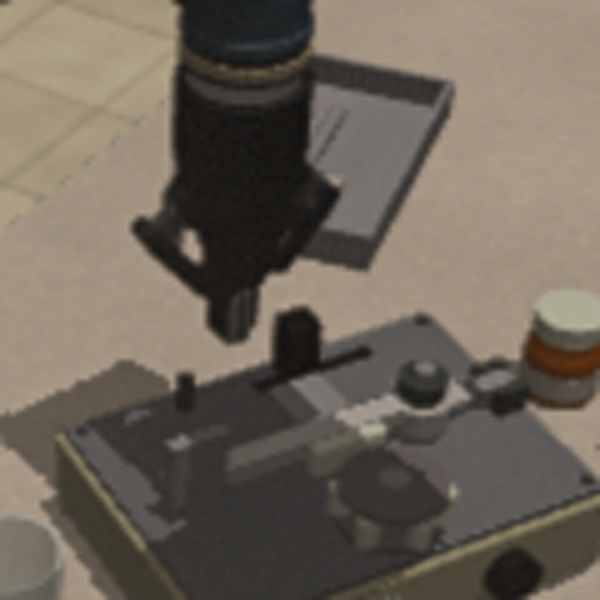

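The tip is now about 48 mm above the deck at (75,26), so the 38 mm offset from the reported z is constant. I trust the camera and lower a further 26 mm.

drive_tool(
  plan=[
    [0,0,0.008,0,0,0,-1],
    [0,0,0.008,0,0,0,-1],
    [0,0,0.005,0,0,0,-1],
    [0,0,0.005,0,0,0,-1],
    [0,0,0,0,0,0,-1],
  ],
)

```text
t: 4.9
tcp_pos: [0.6666, -0.1249, 0.067]
tool_rot: [0.968, -0.252, -0.001, -0.0]
force: [-0.9, 0.6, 0.3]
finger_gap: 0.003
gripper_force: 0.0
```

```bash
python3 - <<'E'
from h import *
rep(); s=fing((77,26),24)
E
```

```text
t 4.9 pump [76.6 24.  -3. ] yaw rel 0.02 zax [-0.002  0.001 -1.   ] F pump [-1.1  0.1  0.3] gap 0.003 q [-0.35  0.77  1.39  0.    0.98  1.73]
10 1 [61  3] [61  3]
20 16 [65 18] [86 48]
30 26 [65 11] [81 39]
40 27 [65 13] [82 40]
50 21 [63 14] [76 38]
60 28 [63  4] [72 49]
70 52 [63  3] [87 49]
80 28 [58 11] [93 41]
90 35 [59  8] [69 46]
100 41 [57  3] [68 49]
110 38 [54 10] [68 49]
120 55 [54  4] [69 49]
130 13 [63 21] [68 49]
```

drive_tool(
  plan=[
    [0,0.008,0,0,0,0,-1],
    [0,0.008,0,0,0,0,-1],
    [0,0.006,0,0,0,0,-1],
    [0,0.006,0,0,0,0,-1],
    [0,0.006,0,0,0,0,-1],
    [0,0.004,0,0,0,0,-1],
  ],
)

```text
t: 5.55
tcp_pos: [0.6489, -0.1586, 0.0685]
tool_rot: [0.968, -0.252, 0.0, -0.0]
force: [1.7, 3.0, 1.5]
finger_gap: 0.001
gripper_force: 1.3
```

drive_tool(
  plan=[
    [0,0.004,0,0,0,0,-1],
    [0,0.004,0,0,0,0,-1],
    [0,0.004,0,0,0,0,-1],
    [0,0,0,0,0,0,-1],
  ],
)

```text
t: 5.95
tcp_pos: [0.6427, -0.1695, 0.0683]
tool_rot: [0.968, -0.252, -0.0, 0.0]
force: [-0.7, -0.1, 0.3]
finger_gap: 0.004
gripper_force: 0.3
```

drive_tool(
  plan=[
    [0,0.003,0,0,0,0,-1],
    [0,0.002,0,0,0,0,-1],
    [0,0,0,0,0,0,-1],
  ],
)

```text
t: 6.25
tcp_pos: [0.6405, -0.1734, 0.0682]
tool_rot: [0.968, -0.252, 0.0, 0.0]
force: [0.6, 1.5, 1.3]
finger_gap: -0.003
gripper_force: 0.7
```

```bash
python3 - <<'E'
from h import *
rep()
s=snap('side');P=cloud(s);L=(P-np.r_[O,.07])@RP*1e3
k=(abs(L[...,0]-75)<16)&(L[...,1]<-20)&(L[...,1]>-80)&(L[...,2]>36)&(L[...,2]<50);q=L[k];print(len(q),q.min(0),q.max(0))
cv2.imwrite('pics/s4.png',cv2.resize(s['image'][110:210,235:345,::-1],None,fx=5,fy=5,interpolation=cv2.INTER_CUBIC))
E
```

```text
t 6.25 pump [ 77.5 -31.1  -1.8] yaw rel 0.02 zax [-0. -0. -1.] F pump [-0.2  1.6  1.3] gap -0.003 q [-0.43  0.75  1.44 -0.    0.96  1.65]
67 [ 62.20175003 -65.02289703  36.02738493] [ 83.3712376  -21.79264862  49.85173862]
```

drive_tool(
  plan=[
    [0,0.002,0,0,0,0,-1],
    [0,0.001,0,0,0,0,-1],
    [0,0,0,0,0,0,-1],
  ],
)

```text
t: 6.6
tcp_pos: [0.6395, -0.1753, 0.0682]
tool_rot: [0.968, -0.252, 0.0, -0.0]
force: [1.6, 3.1, 0.8]
finger_gap: 0.001
gripper_force: 2.2
```

drive_tool(
  plan=[
    [0,0.001,0,0,0,0,-1],
    [0,0.001,0,0,0,0,-1],
    [0,0,0,0,0,0,-1],
  ],
)

```text
t: 6.9
tcp_pos: [0.6393, -0.1755, 0.0683]
tool_rot: [0.968, -0.252, 0.001, -0.002]
force: [4.6, 8.1, 0.5]
finger_gap: -0.003
gripper_force: 4.5
```

```bash
python3 - <<'E'
from h import *
rep()
s=snap('side');P=cloud(s);L=(P-np.r_[O,.07])@RP*1e3
k=(abs(L[...,0]-75)<16)&(L[...,1]<-20)&(L[...,1]>-80)&(L[...,2]>36)&(L[...,2]<50);q=L[k];print(len(q),q.min(0),q.max(0))
E
```

```text
t 6.9 pump [ 77.5 -33.4  -1.7] yaw rel -0.01 zax [ 0.002  0.003 -1.   ] F pump [0.  9.3 0.5] gap -0.003 q [-0.44  0.75  1.44  0.    0.96  1.64]
68 [ 62.60468929 -70.38959349  36.81119728] [ 85.86563717 -20.06335353  49.99874181]
```

The force rose to 9 N with no motion, so the knob is at its end stop. I press once more, then retreat.

drive_tool(
  plan=[
    [0,0.002,0,0,0,0,-1],
    [0,0,0,0,0,0,-1],
    [0,-0.01,0,0,0,0,-1],
    [0,-0.006,0,0,0,0,-1],
    [0,0,-0.03,0,0,0,-1],
    [0,0,-0.04,0,0,0,-1],
    [0,0,0,0,0,0,-1],
  ],
)

```text
t: 7.65
tcp_pos: [0.6485, -0.1676, 0.1439]
tool_rot: [0.968, -0.252, 0.005, 0.002]
force: [0.1, -0.0, -0.1]
finger_gap: -0.004
gripper_force: 0.0
```

```bash
python3 - <<'E'
from h import *
rep((-36,95,70))
s=snap('side');P=cloud(s);L=(P-np.r_[O,.07])@RP*1e3
k=(abs(L[...,0]-75)<16)&(L[...,1]<-20)&(L[...,1]>-80)&(L[...,2]>36)&(L[...,2]<50);q=L[k];print(len(q),q.min(0),q.max(0))
E
```

```text
t 7.65 pump [ 81.7 -22.1  73.9] yaw rel 0.05 zax [ 0.009 -0.006 -1.   ] F pump [ 0.1  0.1 -0.1] gap -0.004 q [-0.42  0.66  1.38 -0.    1.09  1.66]
shift tool [-0.1176 -0.1172  0.0025]
55 [ 61.52801988 -70.27505517  36.04098717] [ 83.48121087 -43.99542195  47.99476422]
```

drive_tool(
  plan=[
    [-0.015,-0.015,0,0,0,0,-1],
    [-0.025,-0.025,0,0,0,0,-1],
    [-0.03,-0.03,0,0,0,0,-1],
    [-0.025,-0.025,0,0,0,0,-1],
    [-0.02,-0.02,0,0,0,0,-1],
    [0,0,0,0,0,0,-1],
    [0,0,0,0,0,0,-1],
  ],
)

```text
t: 8.4
tcp_pos: [0.5991, -0.0076, 0.137]
tool_rot: [0.968, -0.251, -0.001, 0.0]
force: [0.2, -0.4, 0.3]
finger_gap: -0.001
gripper_force: 0.0
```

```bash
python3 - <<'E'
from h import *
rep((-36,95,4)); fing((-36,95))
E
```

```text
t 8.4 pump [-39.6  93.5  67. ] yaw rel 0.15 zax [-0.003 -0.    -1.   ] F pump [ 0.4 -0.3  0.3] gap -0.001 q [-0.2   0.58  1.56 -0.    1.    1.88]
shift tool [ 0.0037 -0.0016  0.063 ]
90 17 [-50  83] [-41 105]
100 34 [-51  81] [-30 109]
110 38 [-51  82] [-32 108]
120 24 [-51  83] [-41 108]
130 40 [-52  74] [-43 116]
140 62 [-53  73] [-27 116]
```

Tip is about 92 mm above the deck, clear of everything. I lower it in front of the paddle.

drive_tool(
  plan=[
    [0.003,-0.001,0.015,0,0,0,-1],
    [0,0,0.02,0,0,0,-1],
    [0,0,0.02,0,0,0,-1],
    [0,0,0.008,0,0,0,-1],
    [0,0,0,0,0,0,-1],
    [0,0,0,0,0,0,-1],
  ],
)

```text
t: 9.05
tcp_pos: [0.6041, -0.01, 0.0751]
tool_rot: [0.968, -0.252, 0.0, 0.0]
force: [0.5, 0.4, -0.6]
finger_gap: -0.007
gripper_force: 0.0
```

```bash
python3 - <<'E'
from h import *
rep((-36,95,4)); s=fing((-36,95),24)
cv2.imwrite('pics/s5.png',cv2.resize(s['image'][110:230,215:345,::-1],None,fx=5,fy=5,interpolation=cv2.INTER_CUBIC))
E
```

```text
t 9.05 pump [-34.   93.8   5.1] yaw rel -0.02 zax [ 0. -0. -1.] F pump [ 0.2  0.5 -0.6] gap -0.007 q [-0.2   0.68  1.59 -0.    0.87  1.88]
shift tool [-0.002  -0.0012  0.0011]
20 2 [-41 100] [-36 101]
30 20 [-45  84] [-25 107]
40 31 [-47  81] [-24 109]
50 32 [-47  81] [-30 109]
60 24 [-46  76] [-35 110]
70 38 [-47  71] [-27 118]
80 49 [-46  71] [-21 118]
90 34 [-51  78] [-27 111]
100 46 [-53  78] [-40 118]
110 39 [-52  71] [-43 117]
120 51 [-54  74] [-41 118]
130 50 [-54  71] [-43 118]
140 6 [-45 110] [-42 118]
```

View pics/s5.png

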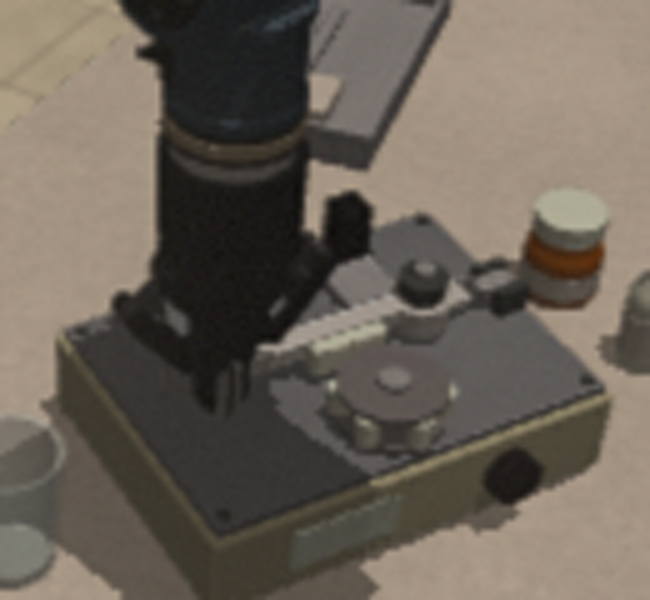

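The fingers stand in front of the paddle at about (220,390), and the knob is at the slot's far end. I approach and start the arc push, turning with the arm.

drive_tool(
  plan=[
    [0.006,0,0,0,0,0,-1],
    [0.005,0,0,0,0,0,-1],
    [0.003,0,0,0,0,0,-1],
    [0.0046,-0.0006,0,0,0,1.72,-1],
    [0.0046,-0.0006,0,0,0,1.72,-1],
    [0.0046,-0.0006,0,0,0,1.72,-1],
    [0,0,0,0,0,0,-1],
  ],
)

```text
t: 9.8
tcp_pos: [0.6268, -0.0207, 0.0754]
tool_rot: [0.955, -0.296, -0.003, -0.0]
force: [-5.3, 2.6, 5.8]
finger_gap: -0.004
gripper_force: 3.1
```

```bash
cat >> h.py <<'E'
def ang():
    s=manip.sense(); p=pp(s['tcp_pos'])*1e3-np.array([0,-60,0]); r=np.hypot(*p[:2])
    print('theta est from TCP',np.arctan2(p[0],p[1])+np.arcsin(21/r),'along',np.sqrt(r*r-441))
def armpix(n='top'):
    s=snap(n);P=cloud(s);L=(P-np.r_[O,.07])@RP*1e3
    h=L-np.array([0,-60,0]); r=np.hypot(h[...,0],h[...,1]); a=np.arctan2(h[...,0],h[...,1])
    k=(r>30)&(r<175)&(abs(a)<.7)&(h[...,2]>20)&(h[...,2]<30)
    for lo in range(30,170,20):
        m=k&(r>=lo)&(r<lo+20)
        if m.sum(): print(lo,m.sum(),a[m].min().round(3),np.median(a[m]).round(3),a[m].max().round(3))
    return s
E
python3 - <<'E'
from h import *
rep();ang();armpix('side')
E
```

```text
t 9.8 pump [-8.9 95.6  5.4] yaw rel -5.2 zax [-0.005  0.002 -1.   ] F pump [-5.9 -0.3  5.8] gap -0.004 q [-0.21  0.7   1.53  0.    0.92  1.96]
theta est from TCP 0.07778240630285238 along 154.3954915173648
30 43 -0.418 -0.091 0.36
50 67 -0.691 -0.157 0.234
70 74 -0.692 -0.126 0.176
90 67 -0.691 -0.489 0.167
110 38 -0.692 0.027 0.161
150 8 0.019 0.027 0.069
```

drive_tool(
  plan=[
    [0.0046,-0.0006,0,0,0,1.72,-1],
    [0.0046,-0.0006,0,0,0,1.72,-1],
    [0.0046,-0.0006,0,0,0,1.72,-1],
    [0.0046,-0.0006,0,0,0,1.72,-1],
    [0.0046,-0.0006,0,0,0,1.72,-1],
    [0,0,0,0,0,0,-1],
  ],
)

```text
t: 10.45
tcp_pos: [0.6457, -0.0313, 0.0753]
tool_rot: [0.93, -0.366, -0.004, -0.0]
force: [-5.9, 5.3, 5.9]
finger_gap: 0.001
gripper_force: 4.0
```

```bash
python3 - <<'E'
from h import *
rep();ang()
s=snap('side')
cv2.imwrite('pics/s6.png',cv2.resize(s['image'][110:230,215:345,::-1],None,fx=5,fy=5,interpolation=cv2.INTER_CUBIC))
E
```

```text
t 10.45 pump [12.7 95.6  5.3] yaw rel -13.8 zax [-0.007  0.004 -1.   ] F pump [-7.8  1.7  5.9] gap 0.001 q [-0.22  0.72  1.47  0.    0.95  2.1 ]
theta est from TCP 0.21624844058265946 along 154.65398166481125
```

View pics/s6.png

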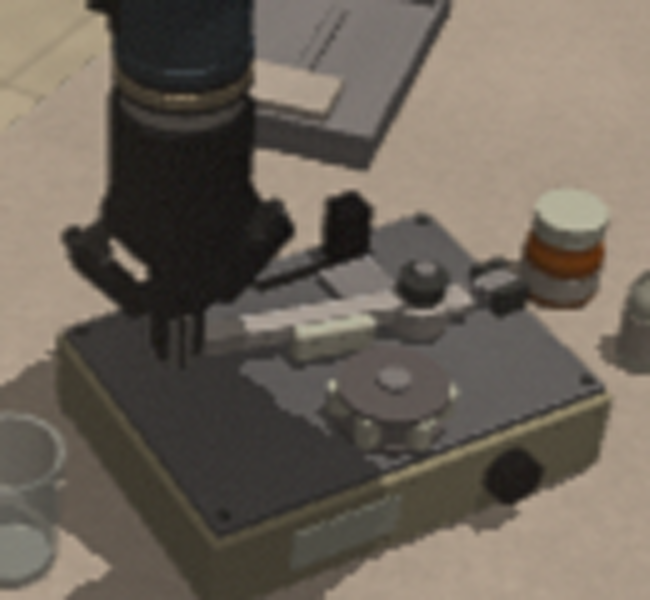

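The arm is turning with the fingers: the shoe has left the rotor and the fingertips are at about (180,350) against the paddle. I continue past the click.

drive_tool(
  plan=[
    [0.0046,-0.0006,0,0,0,1.72,-1],
    [0.0046,-0.0006,0,0,0,1.72,-1],
    [0.0046,-0.0006,0,0,0,1.72,-1],
    [0.0046,-0.0006,0,0,0,1.72,-1],
    [0.0046,-0.0006,0,0,0,1.72,-1],
    [0.0046,-0.0006,0,0,0,1.72,-1],
    [0.0046,-0.0006,0,0,0,1.72,-1],
    [0,0,0,0,0,0,-1],
    [0,0,0,0,0,0,-1],
  ],
)

```text
t: 11.4
tcp_pos: [0.6702, -0.0513, 0.0753]
tool_rot: [0.887, -0.462, -0.004, -0.001]
force: [-6.4, 7.1, 6.9]
finger_gap: -0.004
gripper_force: 4.7
```

```bash
python3 - <<'E'
from h import *
rep();ang()
s=snap('top');t=snap('side')
a=cv2.resize(s['image'][135:255,245:375,::-1],None,fx=3,fy=3,interpolation=cv2.INTER_CUBIC)
b=cv2.resize(t['image'][110:230,215:345,::-1],None,fx=3,fy=3,interpolation=cv2.INTER_CUBIC)
cv2.imwrite('pics/s7.png',np.hstack([a,b]))
E
```

```text
t 11.4 pump [43.9 90.   5.3] yaw rel -25.81 zax [-0.007  0.005 -1.   ] F pump [-9.   3.1  6.9] gap -0.004 q [-0.24  0.75  1.4   0.    1.    2.28]
theta est from TCP 0.4194095494949518 along 154.89495289036867
```

View pics/s7.png

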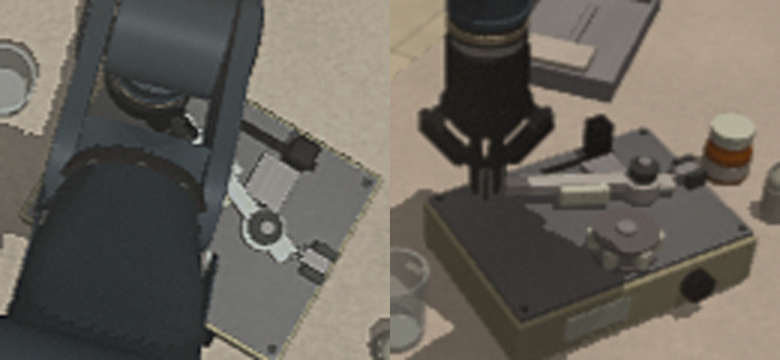

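The arm is off the rotor at about 0.42 rad, with a spring force of about 9.5 N, which fits the spring data past the click. I add a small margin and settle.

drive_tool(
  plan=[
    [0.003,-0.0004,0,0,0,1.1,-1],
    [0,0,0,0,0,0,-1],
    [0,0,0,0,0,0,-1],
    [0,0,0,0,0,0,-1],
  ],
)

```text
t: 11.9
tcp_pos: [0.6721, -0.0533, 0.0753]
tool_rot: [0.883, -0.47, -0.004, -0.001]
force: [-6.8, 7.9, 5.3]
finger_gap: 0.0
gripper_force: 4.8
```

```bash
python3 - <<'E'
from h import *
rep();ang()
s=snap('top');P=cloud(s);L=(P-np.r_[O,.07])@RP*1e3-np.array([0,-60,0])
im=s['image'].astype(int)
r=np.hypot(L[...,0],L[...,1]);k=(r>24)&(r<90)&(L[...,1]>0)&(L[...,0]>-5)&(abs(L[...,2]-26)<6)&(L[...,0]<60)
q=L[k];print(len(q)); print('arm angle',np.median(np.arctan2(q[:,0],q[:,1])), r[k].max())
E
```

```text
t 11.9 pump [46.5 89.2  5.3] yaw rel -26.9 zax [-0.007  0.005 -1.   ] F pump [-9.8  3.6  5.3] gap 0.0 q [-0.25  0.75  1.4   0.    1.    2.3 ]
theta est from TCP 0.43702038103617424 along 154.8853245362471
58
arm angle 0.38891214000884056 51.459276436741824
```

```bash
python3 -c "
from station import manip
print(manip.sign_off())"
```

```text
the job is handed in; nothing more can be done
None
```

The lock knob is at its end stop, and I handed the job in with the fingers holding the tensioner arm at about 0.43 rad, past the click at 0.36; the bottle, beaker and jar were never touched.

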